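# Couple the tow hook to the lab trolley and draw it to its buffers

### The arm

A 6-joint arm with a two-finger parallel gripper is mounted at the origin on the work surface. World frame = base frame: x ahead of the robot, y to its left, z up, the work surface at z = 0. Lengths are in mm, angles in rad, forces in N, time in s.
With the tool pointing down it reaches from about 350 to 875 mm from the base axis. Payload 4.2 kg.
Tool frame: the origin (TCP) lies at the very end of the fingers, on their centre line; the grasp point (between the pads) lies 19 mm behind it (robot.grip_depth is the distance from the TCP to the grasp point, in mm); z points along the fingers, y is the line along which they close (so a half turn about z gives the same grasp; the last joint's range is limited). The gripper opens to 85 mm and grips with 20 to 120 N. Pads are 22 mm wide; open, the fingers measure 114 mm over their backs; the gripper's body (76 mm by 85 mm) begins 54 mm behind the grasp point. The pads swing forward as they close: fully open they stand 13 mm farther back than shut.
Start: joints at [1.394, 0.385, 0.008, 0, -1.194, -0.259], TCP at [263.801, 566.576, 231.312] pointing down, gripper open.
Joint ranges: [-3.14, 3.14], [-1.21, 2.06], [-1.07, 1.41], [-3.16, 2.05], [-2.99, -0.16], [-3.1, 3.1]. Speed limits (rad/s): [2.79, 2.79, 3.14, 3.14, 3.14, 3.14].

### API

Orientations are given as a rotation vector (axis times angle).
In Python, from workcell import robot gives the robot as it stands.
- The arm moves only by the tool jog_arm, never from a script. Its argument "increments" is text: rows parted by semicolons, each of 7 numbers parted by spaces: the shift along the tool's x, y, z in mm, then the turn, a rotation vector about the tool's x, y, z in rad, then the closure, from -1 (fully open) to 1 (shut), so that 0 is half open. In form: dx dy dz ax ay az hand; .... A call has 1 to 5 rows; each row is the pose to reach, as a shift and turn from the pose commanded when the call began, along the tool's axes at that moment; what a row does not reach only later rows make up. A row lasts 1/12 s, in which the tool goes at most 41.7 mm and 7.16 degrees, less where a joint would pass 70% of its speed; a pose out of reach is approached as far as the arm can. A call with a gripper value outside its range is refused whole. The fingers move at their own pace and stop on an object; "squeeze" is the grip in N (left out, the last holds). Time passes only in rows, so rows that repeat a pose let the fingers close. It gives the time, the measured TCP pose, the force, the opening and the grip force at its end, in the units of the state.
- robot.state(): the state, without advancing time (a new reading comes with each control period).
- robot.get_image(name): name is "scene" or "top"; returns the picture (480x640x3 uint8, red, green, blue); there is no depth.
- robot.camera_model(name): a dict with "fov_y" (degrees; the focal length in pixels is half the picture's height over the tangent of half this angle, whatever the lens; pixels are square), "cx", "cy" (the principal point, pixels), "distortion" ([k1, k2, p1, p2, k3] as OpenCV has them; the pictures are not rectified), "rvec" (rotation vector, rad) and "tvec" (3), from world to camera coordinates, as OpenCV has them. Camera axes: x right, y down, z forward; pixel columns grow to the right and rows downward; lengths in mm; the calibration is good to about 2 mm. A picture is of the moment at which its call begins. camera_model takes no time and is no camera call.
- robot.job_done(): hands the job in; it is judged then, once.
The state is a dict: "time_s": time; "joints": joint angles; "qd": joint speeds; "tau": joint torques, N m; "tcp_pos": TCP position; "orientation": TCP orientation; "ft_force": force on the tool from outside, world axes, zero at the start; "ft_torque": the same for the moment, N m; "width": opening from 0.0 (shut) to 1.0 (fully open); "grasp_force": force on a finger pad.
Only numpy, scipy, OpenCV 4.12 (cv2) and the standard library are available. Lean on these libraries where they do the work, as an engineer would, in place of code of your own. Each camera call takes 0.05 s, during which the arm holds its last target. There are 200 camera calls.

### The job

Pick up the latched steel tow hook by its upright grey grip bar and push its mouth sideways onto the headed pin on the trolley's tongue until the sprung latch snaps shut behind the pin. Then, with the hook, draw the trolley gently along its track until it stands against the buffers at the near end, and let go, leaving the hook coupled and lying flat on the bench. Be gentle with the pin, which belongs to a force gauge (never more than 15 N between hook and trolley), and leave the other things on the bench where they are.

Things in the scene. Friction and masses are not known exactly. Their poses are not given: they have to be found in the camera images.
- hook: Steel tow hook lying flat on plastic feet, 0.25 kg. Origin on the bench under the middle of its grip bar; x along the shank from eye to jaws, y out of the mouth, z up. Plate and jaws at z 8 to 20 mm (x -22 to 19, y -12 to 94, flared horn tips to y 112); shank at y 62, eye end at x -79. Feet only under y -11 to 22 and under the eye, so the jaws pass over the trolley's tongue.
- hook_grip (a point): Middle of the hook's upright grey grip bar, 45 mm above the hook's origin. The bar is 40 mm long along the hook's x, 14 mm thick along its y (grasp it across y), z 20 to 70.
- hook_seat (a point): Closed end of the hook's throat: where the pin's axis lies when fully home, 64 mm along y and 14 mm up from the hook's origin. The throat is a slot along y, its mouth at y 93 between x -7 and 8.5 mm. The latch bar crosses it at y 85 to 90 and swings inwards only.
- latch (a joint): Angle of the hook's latch: 0 shut across the mouth, up to 1.4 rad swung inwards. A spring shuts it. The pin needs a push of roughly 3 to 7 N to push it in (it opens to about 1.1 rad), and it snaps back to 0 once the pin is within about 2 mm of fully home. Wedged between latch and jaw, the pin feels some 5 N more than the push.
- trolley: Grey trolley with two brass masses, running along the track's x. Origin on the bench under its tow pin's nominal place; x from pin to trolley, z up. Tongue: flat strip z 2 to 5 mm, 20 wide, with a 46 wide cross plate at x -12 to 12, back to the trolley, whose body starts at x 155 (top of masses z 82). It rolls with about 1.5 N of friction and stays where it is left.
- pin_place (a point): Nominal place of the tow pin, 14 mm above the trolley's origin. Pin: upright steel, 14 mm diameter, z 6 to 36, under a head of 30 mm diameter, z 36 to 40. The real pin is clamped in a cross slot up to 15 mm to either side of here (along y), not shown by this reading; it gives sideways on a spring (2 mm, then a hard stop).
- track: Fixed track of two low aluminium rails (15 mm high, 80 wide overall, x 40 to 322) with two dark buffer posts 34 mm high at the near end (x 40 to 50). Origin on the bench; axes as the trolley's. The trolley's origin lies on its x axis, at x 0 to -15 mm at the start and at x -95 when the trolley stands against the buffers (hard stop).
- beaker: Bystander: small glass beaker, 60 wide, 75 high mm. Origin: centre of its underside.
- disc_big: Bystander: brass disc mass, 48 across, 16 high mm. Origin: centre of its underside.
- disc_small: Bystander: steel disc mass, 34 across, 14 high mm. Origin: centre of its underside.
- open_hook: Bystander: plain bent-rod hook without a latch, about 90 long, 10 high mm. Origin: centre of its underside.
Things that resemble listed ones, but are neither listed nor needed, are in the scene too. What is shaped like the hook but purple or red is not meant.

How it is judged (in metres and radians):
On the way, in this order (a step that is already met when the one before it is completed fails the run):
1. the pin pushes the latch inwards, trolley not yet drawn 30 mm (value of joint latch above 0.7 rad and contact force between hook and trolley above 0.5 N and distance of trolley from where it was at the start of the episode below 0.03 m), for 0.05 s.
2. the pin is inside the hook's throat with the latch shut behind it, before the trolley has been drawn 30 mm (value of joint latch below 0.12 rad and y of hook_seat in the frame of trolley between -0.031 and 0.02 m and x of hook_seat in the frame of trolley between -0.016 and 0.016 m and z of hook_seat in the frame of trolley below 0.026 m and distance of trolley from where it was at the start of the episode below 0.03 m), for 0.2 s.
At the end, for the whole second after the job is handed in: Pin in the hook's throat, latch shut behind it (under 0.12 rad; hook seat within 16 mm of the trolley origin along, and 31 mm short to 20 mm past across, the track); trolley within 6 mm of its buffers; hook released, at rest, flat on the bench (tilt under 0.1 rad, under 6 mm up) (value of joint latch below 0.12 rad and y of hook_seat in the frame of trolley between -0.031 and 0.02 m and x of hook_seat in the frame of trolley between -0.016 and 0.016 m and z of hook_seat in the frame of trolley below 0.026 m and x of trolley in the frame of track below -0.089 m and angle between hook's own z axis and vertical below 0.1 rad and height (world z) of hook below 0.006 m and linear speed of hook below 0.02 m/s); the robot touches nothing.
It fails at once if more than 15 N between the hook and the trolley with its pin (contact force between hook and trolley above 15 N).
It fails at once if a bystander is shifted by more than 25 mm or knocked over (distance of any of beaker, disc_big, disc_small, open_hook from where it was at the start of the episode above 0.025 m or angle between any of beaker, disc_big, disc_small, open_hook's own z axis and vertical above 0.5 rad).
It also fails if it takes over 72 s, if anything falls off the work surface, if the arm or the gripper's body presses on something with over 40 N, if the wrist force passes 120 N, or if a joint passes its speed limit or range.

## Working session

There is one attempt and no reset: what is moved stays moved. The work goes in short steps, Python scripts to look and compute and a tool call to move; the robot and the scene stay as the last step left them, time stands still between calls to the robot, and variables do not carry over. Pictures are saved under pics/ and viewed, at most 10 in all, crops included, and the job is handed in when it is done.

Besides the shell and the picture viewer there is one more tool, called after "Emit:" as a command line: name --argument value ..., lists and objects as JSON in quotes. jog_arm: Moves the arm, as the interface text tells. Its arguments: {"type":"object","properties":{"increments":{"type":"string"},"squeeze":{"type":"number"}},"required":["increments"]}

```bash
mkdir -p pics; ls; python3 - <<'E'
from workcell import robot
import cv2
for n in("scene","top"):
    cv2.imwrite(f"pics/{n}0.png",robot.get_image(n)[:,:,::-1]); print(robot.camera_model(n))
print(robot.state())
E
```

```text
pics
{'fov_y': 52.95073392656261, 'cx': 323.0915067065748, 'cy': 235.92996621549463, 'distortion': array([-0.04031246,  0.        ,  0.        ,  0.        ,  0.        ]), 'rvec': array([ 2.23750772,  0.61733136, -0.25746397]), 'tvec': array([-424.71879055, -142.28525813, 1136.12885404])}
{'fov_y': 49.240182130463, 'cx': 319.2356045904728, 'cy': 226.81735999794068, 'distortion': array([-0.01500237,  0.        ,  0.        ,  0.        ,  0.        ]), 'rvec': array([ 2.12419976, -2.15296105,  0.20499538]), 'tvec': array([ -39.32707309,  532.46865647, 1096.71903397])}
{'time_s': 0.1, 'joints': array([ 1.39357765e+00,  3.85495674e-01,  6.75929942e-03, -4.16173703e-04,
       -1.19399813e+00, -2.58605765e-01]), 'qd': array([-0.0001006 , -0.00257036,  0.00179356,  0.00228541,  0.00050459,
       -0.00235099]), 'tau': array([-3.24856319e-04, -3.93317020e+01,  1.88930994e+01,  4.19799596e+00,
       -2.57072250e-03,  2.66755407e-06]), 'tcp_pos': array([263.61496885, 566.11260581, 230.32284744]), 'orientation': array([ 3.06533865e+00, -6.78999412e-01, -4.82970288e-04]), 'ft_force': array([-0.35393664, -0.52506203, -1.10381377]), 'ft_torque': array([-0.00154476, -0.02407182,  0.00992636]), 'grasp_force': 0.0, 'width': 1.0003159267835169}
```

View pics/top0.png

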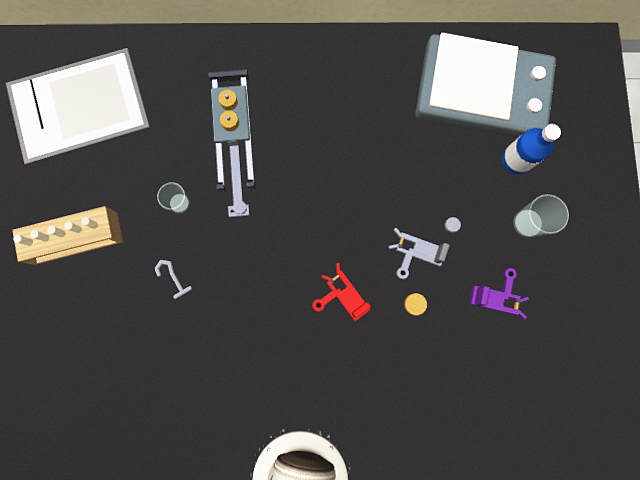

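View pics/scene0.png

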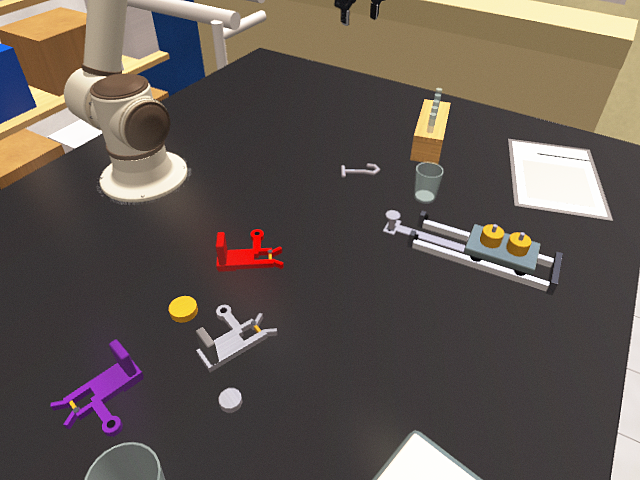

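The top view shows the silver hook with its grey grip bar at (443,252) and its jaws opening left near (397,240). The pin head is at (238,210) and the trolley masses at (228,98) and (229,120).

What could be taken for the hook:
- silver latched hook at (418,250), grey bar at (443,252)
- red hook at (342,297)
- purple hook at (500,297)
- open rod hook at (172,280)

I choose the silver one with the grey bar and will check it in a close crop.

```bash
cat > h.py <<'E'
import numpy as np,cv2
from workcell import robot
def cam(n):
    m=robot.camera_model(n); f=240/np.tan(np.radians(m["fov_y"])/2)
    K=np.array([[f,0,m["cx"]],[0,f,m["cy"]],[0,0,1]]); R,_=cv2.Rodrigues(m["rvec"])
    return K,m["distortion"],R,m["tvec"]
def ray(n,p):
    K,d,R,t=cam(n)
    u=cv2.undistortPoints(np.array([[p]],float),K,d)[0,0]
    return -R.T@t, R.T@np.array([u[0],u[1],1])
def onz(n,p,z):
    c,v=ray(n,p); return c+v*(z-c[2])/v[2]
def proj(n,P):
    K,d,R,t=cam(n); return cv2.projectPoints(np.array(P,float).reshape(-1,3),cv2.Rodrigues(R)[0],t,K,d)[0][:,0]
E
python3 - <<'E'
import cv2,numpy as np
a=cv2.imread("pics/top0.png");b=cv2.imread("pics/scene0.png")
r=lambda i,x,y,w,h,s:cv2.resize(i[y:y+h,x:x+w],None,fx=s,fy=s,interpolation=cv2.INTER_CUBIC)
A=r(a,380,210,80,75,5);B=r(a,200,60,80,160,3.75)[:,:300]  # 400x375 ; 300x600
C=r(b,185,290,100,90,4)[:225]
im=np.zeros((600,800,3),np.uint8);im[:375,:400]=A;im[:600,420:720]=B;im[375:600,:400]=C[:225,:400]
cv2.imwrite("pics/c1.png",im)
E
```

```text
(no output)
```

View pics/c1.png

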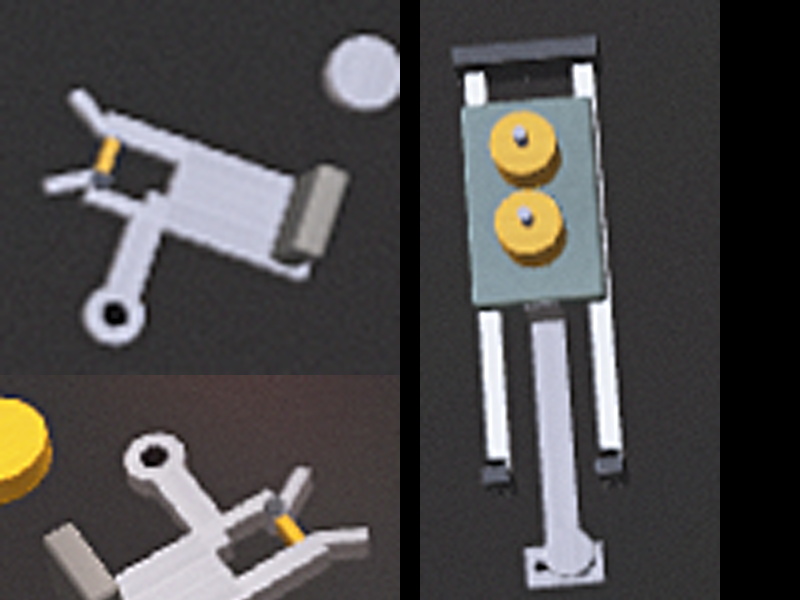

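The crop confirms the choice: bare steel hook with the grey bar's top centre near (444.4,252.4) in the top view, eye at (402.8,273), amber latch at (401,241). The pin head is at about (240,207), to the right of the tongue's middle.

```bash
python3 - <<'E'
from h import *
a=cv2.imread("pics/top0.png").astype(int); b=cv2.imread("pics/scene0.png").astype(int)
A=lambda x,y:(380+(x+.5)/5-.5,210+(y+.5)/5-.5); B=lambda x,y:(200+(x-420+.5)/3.75-.5,60+(y+.5)/3.75-.5)
T=lambda p,z:onz("top",p,z)
g=T(A(322,212),70); g1=T(A(311,255),70); g2=T(A(333,167),70)
eye=T(A(114,315),20)
print("grip",g.round(1),"bar len",np.linalg.norm(g2-g1),"hook yaw from bar",np.degrees(np.arctan2(*(g2-g1)[1::-1])))
l=T(A(104,172),20)  # latch pivot dot
print("eye",eye.round(1),"rel",(eye-g).round(1))
# plate edges (z20): upper edge and lower edge directions
for p,q in (((110,115),(298,180)),((165,225),(300,275))):
    d=T(A(*q),20)-T(A(*p),20); print("plate edge yaw(x)",np.degrees(np.arctan2(d[1],d[0]))+90+0)
pin=T(B(570,552),40); print("pin",pin.round(1))
bl,br=T(B(496,466),34),T(B(609,455),34); d=bl-br; print("buf",bl.round(1),br.round(1),"yaw",np.degrees(np.arctan2(-d[0],d[1])))
for p,q in (((496,460),(475,75)),((612,450),(583,68)),((600,585-110),(600,475))):
    d=T(B(*q),15)-T(B(*p),15); print("rail yaw",np.degrees(np.arctan2(d[1],d[0])) if np.linalg.norm(d)>1 else "")
x0=T(B(565,567),3.5);print("plate centre",x0.round(1))
pl=[T(B(*p),5) for p in((525,550),(605,543),(530,588),(604,580))];print("plate corners",np.round(pl,1))
# scene view checks: heads / grip
s=onz("scene",(392.5,215),40);print("pin by scene",s.round(1))
print("proj in scene pin, grip",proj("scene",[pin,g]).round(1))
E
```

```text
grip [ 470.2 -311.    70. ] bar len 39.33955254117098 hook yaw from bar -17.056627250235255
eye [ 431.7 -229.1   20. ] rel [-38.4  81.9 -50. ]
plate edge yaw(x) -20.131433724815835
plate edge yaw(x) -21.34052486813127
pin [579.9 128.4  40. ]
buf [634.1 173.8  34. ] [640.1 106.6  34. ] yaw 5.1258061116534686
rail yaw 4.093776407951095
rail yaw 4.67262397905686
rail yaw 
plate centre [578.6 136.2   3.5]
plate corners [[589.1 160.4   5. ]
 [592.9 111.9   5. ]
 [565.5 157.    5. ]
 [570.  112.4   5. ]]
pin by scene [580.8 127.6  40. ]
proj in scene pin, grip [[392.3 214.7]
 [204.4 335.5]]
```

Emit:
jog_arm --increments "25 32 0 0 0 0 -0.3; 50 64 0 0 0 0 -0.3; 75 96 0 0 0 0 -0.3; 100 128 0 0 0 0 -0.3; 125 160 0 0 0 0 -0.3" --squeeze 40

```text
time_s: 0.52
tcp_pos: [309.4, 366.6, 230.8]
orientation: [3.066, -0.678, -0.0]
ft_force: [0.9, -0.6, 0.7]
width: 0.654
grasp_force: 0.0
```

Emit:
jog_arm --increments "25 32 0 0 0 0 -0.3; 50 64 0 0 0 0 -0.3; 75 96 0 0 0 0 -0.3; 100 128 0 0 0 0 -0.3; 125 160 0 0 0 0 -0.3"

```text
time_s: 0.93
tcp_pos: [354.9, 168.9, 231.2]
orientation: [-3.068, 0.678, 0.0]
ft_force: [2.6, -0.2, 1.0]
width: 0.65
grasp_force: 0.0
```

Emit:
jog_arm --increments "25 32 0 0 0 0 -0.3; 50 64 0 0 0 0 -0.3; 75 96 0 0 0 0 -0.3; 100 128 0 0 0 0 -0.3; 125 160 0 0 0 0 -0.3"

```text
time_s: 1.35
tcp_pos: [400.8, -28.9, 231.4]
orientation: [-3.067, 0.678, -0.001]
ft_force: [0.7, 0.1, 0.4]
width: 0.649
grasp_force: 0.0
```

Emit:
jog_arm --increments "25 32 0 0 0 0 -0.3; 50 64 0 0 0 0 -0.3; 75 96 0 0 0 0 -0.3; 100 128 0 0 0 0 -0.3; 125 160 0 0 0 0 -0.3"

```text
time_s: 1.77
tcp_pos: [446.6, -226.8, 231.0]
orientation: [-3.067, 0.68, 0.001]
ft_force: [0.9, 0.4, 1.4]
width: 0.649
grasp_force: 0.0
```

Emit:
jog_arm --increments "14 17 20 0 0 -0.04 -0.3; 29 34 50 0 0 -0.082 -0.3; 43 50 80 0 0 -0.082 -0.3; 57 67 110 0 0 -0.082 -0.3; 57 67 131 0 0 -0.082 -0.3"

```text
time_s: 2.18
tcp_pos: [469.8, -311.9, 96.9]
orientation: [-3.092, 0.558, 0.004]
ft_force: [1.2, 0.8, 0.3]
width: 0.653
grasp_force: 0.0
```

Emit:
jog_arm --increments "0 0 0 0 0 0 -0.3; 0 0 0 0 0 0 -0.3"

```text
time_s: 2.35
tcp_pos: [469.3, -309.4, 99.2]
orientation: [-3.092, 0.553, 0.006]
ft_force: [0.2, 0.0, 0.8]
width: 0.646
grasp_force: 0.0
```

```bash
python3 - <<'E'
from h import *
from scipy.spatial.transform import Rotation as Ro
s=robot.state(); M=Ro.from_rotvec(s["orientation"]).as_matrix(); print(s["tcp_pos"],M.round(3))
a=robot.get_image("top");b=robot.get_image("scene")
r=lambda i,x,y,w,h,k:cv2.resize(i[y:y+h,x:x+w],None,fx=k,fy=k,interpolation=cv2.INTER_CUBIC)
im=np.hstack([r(a,370,190,100,100,4),r(b,160,240,100,100,4)[:, :400]])
cv2.imwrite("pics/c2.png",im[:,:,::-1])
E
```

```text
[ 469.32673858 -309.41196381   99.16104418] [[ 0.938 -0.347 -0.004]
 [-0.347 -0.938  0.001]
 [-0.004  0.    -1.   ]]
```

View pics/c2.png

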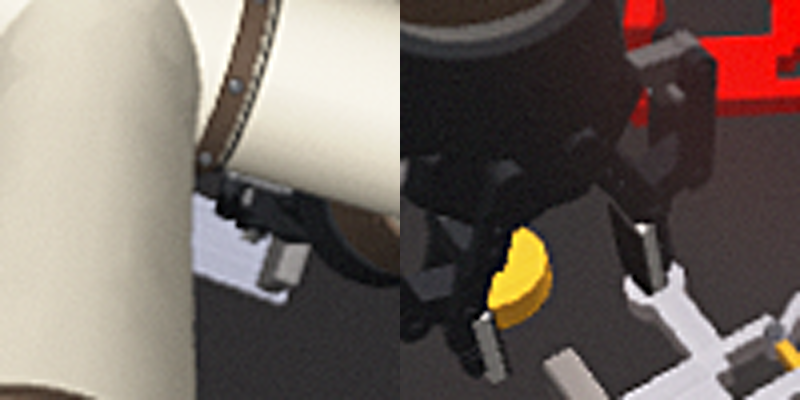

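The left (top view) crop is mostly hidden by the arm. In the scene crop the open pads, at about (490,345) and (650,255), stand either side of the grey bar at (575,370). I'm descending and gripping.

Emit:
jog_arm --increments "1 1 25 0 0 0 -0.3; 1 1 45 0 0 0 -0.3; 1 1 58 0 0 0 -0.3; 1 1 66 0 0 0 -0.3; 1 1 69 0 0 0 -0.3"

```text
time_s: 2.87
tcp_pos: [471.5, -310.4, 31.9]
orientation: [3.093, -0.551, 0.002]
ft_force: [1.5, 0.4, -0.0]
width: 0.653
grasp_force: 0.0
```

Emit:
jog_arm --increments "0 0 0 0 0 0 0.2; 0 0 0 0 0 0 0.5; 0 0 0 0 0 0 1; 0 0 0 0 0 0 1; 0 0 0 0 0 0 1"

```text
time_s: 3.28
tcp_pos: [471.7, -311.1, 32.4]
orientation: [3.092, -0.552, 0.004]
ft_force: [0.2, 0.7, 4.0]
width: 0.155
grasp_force: 42.2
```

Emit:
jog_arm --increments "0 0 0 0 0 0 1; 0 0 0 0 0 0 1; 0 0 0 0 0 0 1"

```text
time_s: 3.53
tcp_pos: [471.8, -311.1, 32.5]
orientation: [3.092, -0.552, 0.003]
ft_force: [0.6, 1.0, 6.9]
width: 0.157
grasp_force: 42.5
```

Gripped at the expected 14 mm width. I'm lifting and carrying it towards the staging point right of the pin, turning to the track's yaw on the way.

Emit:
jog_arm --increments "0 0 -6 0 0 0 1; 0 0 -16 0 0 0 1; 0 0 -28 0 0 0 1; 0 0 -36 0 0 0 1; 0 0 -40 0 0 0 1" --squeeze 70

```text
time_s: 3.95
tcp_pos: [471.3, -310.9, 72.6]
orientation: [3.092, -0.553, 0.002]
ft_force: [0.0, 0.4, -2.7]
width: 0.153
grasp_force: 68.3
```

Emit:
jog_arm --increments "0 -15 0 0 0 0 1; 2 -45 0 0 0 -0.05 1; 3 -80 0 0 0 -0.15 1; 4 -115 0 0 0 -0.25 1; 5 -150 0 0 0 -0.35 1"

```text
time_s: 4.37
tcp_pos: [527.4, -170.4, 71.2]
orientation: [-3.141, -0.0, 0.001]
ft_force: [-0.0, -0.1, -3.1]
width: 0.159
grasp_force: 68.6
```

```bash
python3 - <<'E'
from h import *
from scipy.spatial.transform import Rotation as Ro
s=robot.state(); M=Ro.from_rotvec(s["orientation"]).as_matrix(); print(s["tcp_pos"],np.degrees(np.arctan2(M[1,0],M[0,0])),s["ft_force"],s["width"])
d=M.T@(np.array([591.7,-10.3,72])-s["tcp_pos"]);print(d)
E
```

```text
[ 527.396113   -170.44695038   71.17586498] 0.007010021163367138 [-2.81197995e-04 -1.45442536e-01 -3.07175577e+00] 0.15863632650062903
[  64.32279282 -160.13930312   -0.83469566]
```

Emit:
jog_arm --increments "12 -32 0 0 0 -0.03 1; 26 -64 0 0 0 -0.06 1; 40 -98 0 0 0 -0.079 1; 53 -132 0 0 0 -0.079 1; 61 -152 0 0 0 -0.079 1"

```text
time_s: 4.78
tcp_pos: [590.2, -16.8, 71.2]
orientation: [-3.139, -0.122, -0.001]
ft_force: [-0.0, -0.6, -2.6]
width: 0.152
grasp_force: 68.6
```

Emit:
jog_arm --increments "3 -8 0 0 0 0 1; 3 -8 15 0 0 0 1; 3 -8 25 0 0 0 1; 3 -8 25 0 0 0 1; 3 -8 25 0 0 0 1"

```text
time_s: 5.2
tcp_pos: [590.3, -12.8, 45.3]
orientation: [3.139, 0.116, -0.005]
ft_force: [0.3, -0.3, -2.8]
width: 0.153
grasp_force: 68.5
```

```bash
python3 - <<'E'
from h import *
from scipy.spatial.transform import Rotation as Ro
s=robot.state(); M=Ro.from_rotvec(s["orientation"]).as_matrix(); print(s["tcp_pos"],np.degrees(np.arctan2(M[1,0],M[0,0])),s["ft_force"],s["width"],M[:,2])
b=robot.get_image("scene");a=robot.get_image("top")
r=lambda i,x,y,w,h,k:cv2.resize(i[y:y+h,x:x+w],None,fx=k,fy=k,interpolation=cv2.INTER_CUBIC)
im=np.hstack([r(b,310,170,160,130,5)]); cv2.imwrite("pics/top3.png",a[:,:,::-1])
im=im[:600,:800];cv2.imwrite("pics/c3.png",im[:,:,::-1]);cv2.imwrite("pics/s3.png",b[:,:,::-1])
E
```

```text
[590.26229036 -12.79573001  45.3037961 ] 4.248175772554536 [ 0.26307351 -0.3447257  -2.8370784 ] 0.15282034040364217 [-3.17108831e-03 -8.01611824e-04 -9.99994651e-01]
```

View pics/c3.png

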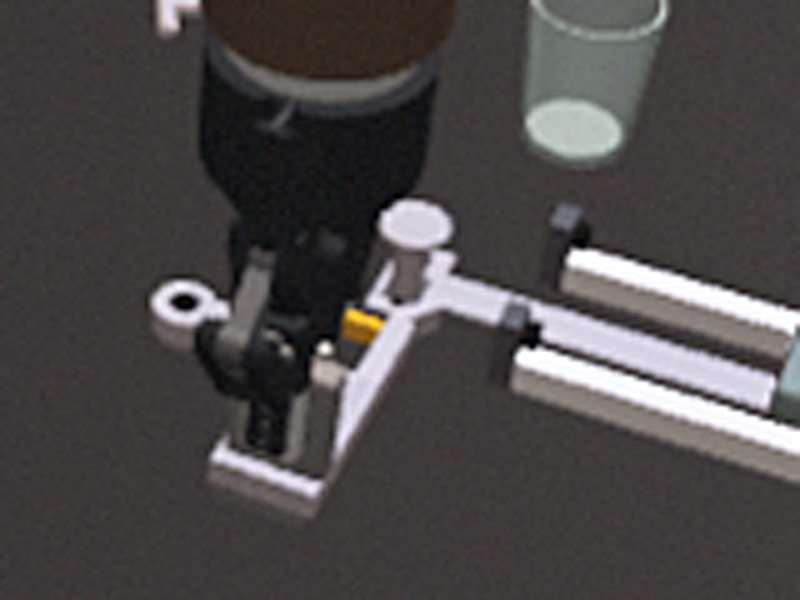

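The scene crop shows the hook in the gripper with its mouth towards the pin: pin head at crop (416,224), horn tips at about (390,268) and (447,258), eye at (184,302). I'll check the alignment numerically.

```bash
python3 - <<'E'
from h import *
C=lambda x,y:(310+(x+.5)/5-.5,170+(y+.5)/5-.5)
dz=12.8; th=np.radians(4.25); X=np.array([np.cos(th),np.sin(th)]);Y=np.array([-X[1],X[0]])
tcp=np.array([590.26,-12.8])
def rel(p,z): v=onz("scene",C(*p),z)[:2]-tcp; return (v@X).round(1),(v@Y).round(1)
print("eye",rel((184,302),20+dz)); print("corner x19 y-12",rel((320,494),20+dz)); print("corner x-22",rel((214,450),20+dz))
print("pin head",rel((416,224),40))
print("bar top corner",rel((325,350),70+dz))
E
```

```text
eye (np.float64(-66.6), np.float64(63.8))
corner x19 y-12 (np.float64(20.7), np.float64(-9.8))
corner x-22 (np.float64(-22.8), np.float64(-6.6))
pin head (np.float64(0.9), np.float64(142.8))
bar top corner (np.float64(10.1), np.float64(10.5))
```

Emit:
jog_arm --increments "0 0 4 0 0 0 1; 0 0 8 0 0 0 1; 0 0 11.5 0 0 0 1; 0 -8 11.5 0 0 0 1; 0 -14 11.5 0 0 0 1"

```text
time_s: 5.72
tcp_pos: [590.2, 2.5, 34.5]
orientation: [3.139, 0.117, -0.001]
ft_force: [0.2, 0.6, -2.6]
width: 0.154
grasp_force: 68.7
```

Emit:
jog_arm --increments "0 -4 0 0 0 0 1; 0 -8 0 0 0 0 1; 0 -12 0 0 0 0 1; 0 -14 0 0 0 0 1; 0 -16 0 0 0 0 1"

```text
time_s: 6.13
tcp_pos: [589.3, 18.6, 34.9]
orientation: [-3.139, -0.119, -0.0]
ft_force: [-0.1, 0.7, -2.6]
width: 0.158
grasp_force: 68.7
```

Emit:
jog_arm --increments "0 -2 0 0 0 0 1; 0 -4 0 0 0 0 1; 0 -6 0 0 0 0 1; 0 -7 0 0 0 0 1; 0 -8 0 0 0 0 1"

```text
time_s: 6.55
tcp_pos: [588.6, 26.1, 34.8]
orientation: [3.139, 0.118, -0.0]
ft_force: [-0.3, -0.2, -3.1]
width: 0.155
grasp_force: 68.7
```

Emit:
jog_arm --increments "0 -1 0 0 0 0 1; 0 -2 0 0 0 0 1; 0 -3 0 0 0 0 1; 0 -4 0 0 0 0 1; 0 -5 0 0 0 0 1"

```text
time_s: 6.97
tcp_pos: [588.3, 31.1, 34.8]
orientation: [3.139, 0.118, -0.0]
ft_force: [-0.3, 0.2, -2.4]
width: 0.153
grasp_force: 68.7
```

Emit:
jog_arm --increments "0 -1 0 0 0 0 1; 0 -2 0 0 0 0 1; 0 -3 0 0 0 0 1; 0 -4 0 0 0 0 1; 0 -5 0 0 0 0 1"

```text
time_s: 7.38
tcp_pos: [587.7, 35.3, 34.9]
orientation: [3.138, 0.118, -0.001]
ft_force: [-0.1, -4.7, -1.2]
width: 0.153
grasp_force: 68.7
```

Emit:
jog_arm --increments "0 -1 0 0 0 0 1; 0 -2 0 0 0 0 1; 0 -3 0 0 0 0 1; 0 -4 0 0 0 0 1"

```text
time_s: 7.72
tcp_pos: [587.5, 39.1, 34.9]
orientation: [3.138, 0.118, -0.001]
ft_force: [1.0, -6.8, -1.1]
width: 0.153
grasp_force: 68.8
```

Emit:
jog_arm --increments "0 -1 0 0 0 0 1; 0 -2 0 0 0 0 1; 0 -3 0 0 0 0 1"

```text
time_s: 7.97
tcp_pos: [586.5, 41.7, 34.6]
orientation: [3.138, 0.118, -0.004]
ft_force: [-0.1, -7.2, -1.4]
width: 0.155
grasp_force: 68.8
```

Emit:
jog_arm --increments "0 -1 0 0 0 0 1; 0 -2 0 0 0 0 1; 0 -3 0 0 0 0 1"

```text
time_s: 8.22
tcp_pos: [585.4, 44.7, 34.2]
orientation: [3.137, 0.118, -0.007]
ft_force: [-0.7, -6.3, -2.0]
width: 0.157
grasp_force: 68.8
```

Emit:
jog_arm --increments "0 -1 0 0 0 0 1; 0 -2 0 0 0 0 1; 0 -3 0 0 0 0 1; 0 -4 0 0 0 0 1"

```text
time_s: 8.55
tcp_pos: [585.1, 48.8, 34.1]
orientation: [3.138, 0.118, -0.007]
ft_force: [-1.6, -5.7, -1.7]
width: 0.154
grasp_force: 68.8
```

Emit:
jog_arm --increments "0 -1 0 0 0 0 1; 0 -2 0 0 0 0 1; 0 -3 0 0 0 0 1; 0 -4 0 0 0 0 1"

```text
time_s: 8.88
tcp_pos: [584.9, 53.1, 34.1]
orientation: [3.138, 0.118, -0.006]
ft_force: [-1.4, -4.1, -3.8]
width: 0.156
grasp_force: 68.6
```

Emit:
jog_arm --increments "0 -1 0 0 0 0 1; 0 -2 0 0 0 0 1; 0 -3 0 0 0 0 1; 0 -4 0 0 0 0 1"

```text
time_s: 9.22
tcp_pos: [586.0, 58.2, 34.7]
orientation: [-3.139, -0.118, 0.001]
ft_force: [-1.1, -2.5, -1.8]
width: 0.155
grasp_force: 68.8
```

Emit:
jog_arm --increments "0 -1 0 0 0 0 1; 0 -2 0 0 0 0 1; 0 -3 0 0 0 0 1"

```text
time_s: 9.47
tcp_pos: [586.1, 61.4, 34.9]
orientation: [-3.139, -0.118, -0.001]
ft_force: [-0.7, -3.5, -1.8]
width: 0.154
grasp_force: 68.8
```

Emit:
jog_arm --increments "0 -0.5 0 0 0 0 1; 0 -1 0 0 0 0 1; 0 -1.5 0 0 0 0 1"

```text
time_s: 9.72
tcp_pos: [586.1, 62.8, 34.9]
orientation: [-3.139, -0.118, -0.001]
ft_force: [-1.3, -1.6, -2.4]
width: 0.152
grasp_force: 68.6
```

Emit:
jog_arm --increments "0 -0.5 0 0 0 0 1; 0 -1 0 0 0 0 1"

```text
time_s: 9.88
tcp_pos: [586.0, 63.8, 34.9]
orientation: [-3.139, -0.118, -0.001]
ft_force: [-1.3, -1.9, -2.7]
width: 0.155
grasp_force: 68.6
```

Emit:
jog_arm --increments "0 -0.5 0 0 0 0 1; 0 -1 0 0 0 0 1"

```text
time_s: 10.05
tcp_pos: [586.3, 65.0, 34.9]
orientation: [-3.139, -0.118, -0.002]
ft_force: [-0.2, -0.0, -1.7]
width: 0.157
grasp_force: 68.9
```

```bash
python3 - <<'E'
from h import *
b=robot.get_image("scene")
r=lambda i,x,y,w,h,k:cv2.resize(i[y:y+h,x:x+w],None,fx=k,fy=k,interpolation=cv2.INTER_CUBIC)
im=r(b,340,180,110,80,7);cv2.imwrite("pics/c4.png",im[:,:,::-1]);cv2.imwrite("pics/s4.png",b[:,:,::-1])
E
```

```text
(no output)
```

View pics/c4.png

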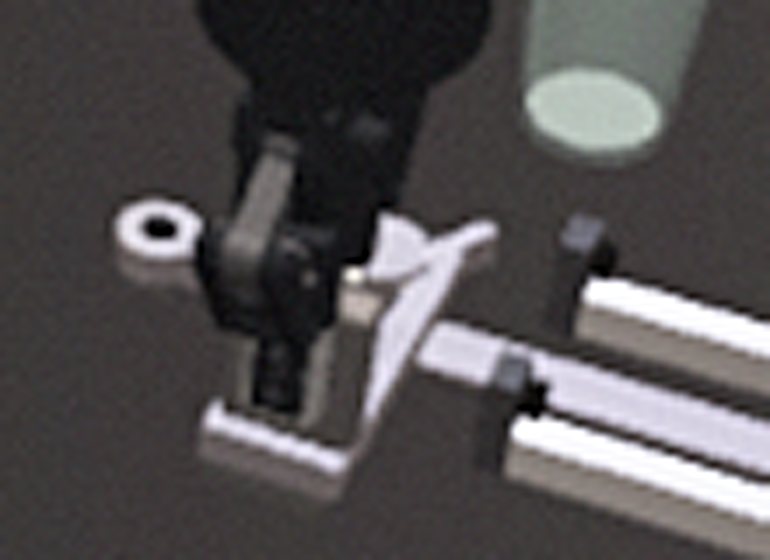

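The crop shows the pin in the throat: head at (400,245), jaw and horn running past it to (490,232). The latch is hidden under the head. The push force fell to 0, so the latch has probably snapped. I'll bottom the pin softly to be sure.

Emit:
jog_arm --increments "0 -0.4 0 0 0 0 1; 0 -0.8 0 0 0 0 1"

```text
time_s: 10.27
tcp_pos: [586.5, 65.6, 35.2]
orientation: [-3.139, -0.118, -0.003]
ft_force: [0.1, -0.1, -2.5]
width: 0.154
grasp_force: 69.0
```

Emit:
jog_arm --increments "0 -0.4 0 0 0 0 1; 0 -0.8 0 0 0 0 1"

```text
time_s: 10.43
tcp_pos: [586.3, 66.1, 35.1]
orientation: [-3.139, -0.118, -0.002]
ft_force: [1.7, -2.1, -2.7]
width: 0.157
grasp_force: 68.9
```

Bottomed softly at 2 N with the latch already free of load. I'm backing off 4 mm for play and holding, then drawing along -x.

Emit:
jog_arm --increments "0 1 0 0 0 0 1; 0 2.5 0 0 0 0 1; 0 4 0 0 0 0 1; 0 4 0 0 0 0 1; 0 4 0 0 0 0 1"

```text
time_s: 10.85
tcp_pos: [585.9, 62.0, 34.8]
orientation: [-3.139, -0.118, -0.0]
ft_force: [-0.1, 0.0, -1.9]
width: 0.154
grasp_force: 68.8
```

Emit:
jog_arm --increments "-0.5 0 0 0 0 0 1; -1 0 0 0 0 0 1; -2 0 0 0 0 0 1; -3.5 0 0 0 0 0 1; -5 0 0 0 0 0 1"

```text
time_s: 11.27
tcp_pos: [581.0, 61.7, 34.9]
orientation: [-3.139, -0.118, -0.001]
ft_force: [2.2, 0.2, -2.2]
width: 0.152
grasp_force: 68.6
```

Emit:
jog_arm --increments "-2 0 0 0 0 0 1; -4 0 0 0 0 0 1; -6 0 0 0 0 0 1; -8 0 0 0 0 0 1; -10 0 0 0 0 0 1"

```text
time_s: 11.68
tcp_pos: [570.7, 60.9, 34.8]
orientation: [3.139, 0.118, 0.0]
ft_force: [1.6, -0.0, -3.0]
width: 0.155
grasp_force: 68.6
```

Emit:
jog_arm --increments "-2.5 0 0 0 0 0 1; -5 0 0 0 0 0 1; -7.5 0 0 0 0 0 1; -10 0 0 0 0 0 1; -12.5 0 0 0 0 0 1"

```text
time_s: 12.1
tcp_pos: [558.3, 60.0, 34.9]
orientation: [-3.139, -0.118, -0.0]
ft_force: [1.4, -0.1, -3.9]
width: 0.159
grasp_force: 68.6
```

Emit:
jog_arm --increments "-2.5 0 0 0 0 0 1; -5 0 0 0 0 0 1; -7.5 0 0 0 0 0 1; -10 0 0 0 0 0 1; -12.5 0 0 0 0 0 1"

```text
time_s: 12.52
tcp_pos: [545.8, 59.0, 34.8]
orientation: [3.139, 0.118, -0.0]
ft_force: [1.6, -1.0, -2.9]
width: 0.153
grasp_force: 68.7
```

Emit:
jog_arm --increments "-2.5 0 0 0 0 0 1; -5 0 0 0 0 0 1; -7.5 0 0 0 0 0 1; -10 0 0 0 0 0 1; -12 0 0 0 0 0 1"

```text
time_s: 12.93
tcp_pos: [533.8, 58.2, 34.8]
orientation: [-3.139, -0.118, 0.0]
ft_force: [0.9, -0.2, -3.0]
width: 0.155
grasp_force: 68.7
```

Emit:
jog_arm --increments "-2 0 0 0 0 0 1; -4 0 0 0 0 0 1; -5.5 0 0 0 0 0 1; -7 0 0 0 0 0 1; -8 0 0 0 0 0 1"

```text
time_s: 13.35
tcp_pos: [525.9, 57.6, 34.8]
orientation: [3.139, 0.118, -0.0]
ft_force: [1.2, -0.9, -2.5]
width: 0.156
grasp_force: 68.8
```

```bash
python3 - <<'E'
from h import *
b=robot.get_image("scene")
r=lambda i,x,y,w,h,k:cv2.resize(i[y:y+h,x:x+w],None,fx=k,fy=k,interpolation=cv2.INTER_CUBIC)
im=r(b,310,170,200,140,4);cv2.imwrite("pics/c5.png",im[:,:,::-1])
E
```

```text
(no output)
```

View pics/c5.png

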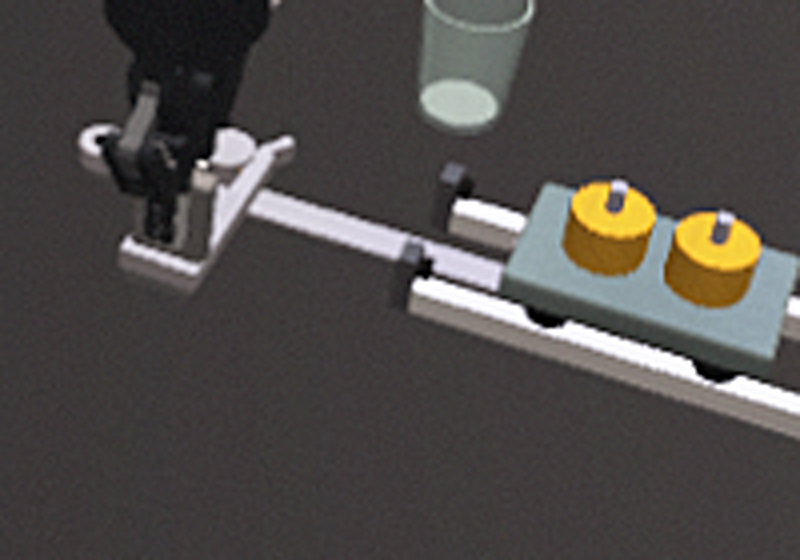

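The trolley is following the hook: body front edge at crop (545,185)–(500,285), short of the buffers at (455,180) and (415,255). About 20 mm remain.

Emit:
jog_arm --increments "-1.5 0 0 0 0 0 1; -3 0 0 0 0 0 1; -4.5 0 0 0 0 0 1; -6 0 0 0 0 0 1; -7.5 0 0 0 0 0 1"

```text
time_s: 13.82
tcp_pos: [518.5, 57.0, 34.8]
orientation: [-3.139, -0.118, -0.0]
ft_force: [1.3, 0.1, -1.7]
width: 0.152
grasp_force: 68.7
```

Emit:
jog_arm --increments "-1 0 0 0 0 0 1; -2 0 0 0 0 0 1; -3 0 0 0 0 0 1; -4 0 0 0 0 0 1; -5 0 0 0 0 0 1"

```text
time_s: 14.23
tcp_pos: [513.6, 56.6, 34.8]
orientation: [3.139, 0.118, 0.0]
ft_force: [1.6, -0.6, -3.6]
width: 0.157
grasp_force: 68.8
```

Emit:
jog_arm --increments "-0.5 0 0 0 0 0 1; -1 0 0 0 0 0 1; -1.5 0 0 0 0 0 1; -2 0 0 0 0 0 1"

```text
time_s: 14.57
tcp_pos: [511.7, 56.5, 34.9]
orientation: [-3.139, -0.118, -0.0]
ft_force: [2.0, -0.2, -2.1]
width: 0.155
grasp_force: 68.9
```

Emit:
jog_arm --increments "-0.5 0 0 0 0 0 1; -1 0 0 0 0 0 1; -1.5 0 0 0 0 0 1"

```text
time_s: 14.82
tcp_pos: [510.1, 56.4, 34.8]
orientation: [-3.139, -0.118, -0.0]
ft_force: [1.7, -0.5, -2.9]
width: 0.155
grasp_force: 68.9
```

Emit:
jog_arm --increments "-0.5 0 0 0 0 0 1; -1 0 0 0 0 0 1; -1.5 0 0 0 0 0 1"

```text
time_s: 15.07
tcp_pos: [508.6, 56.3, 34.8]
orientation: [-3.139, -0.118, -0.0]
ft_force: [1.5, -0.3, -2.2]
width: 0.158
grasp_force: 68.9
```

Emit:
jog_arm --increments "-0.5 0 0 0 0 0 1; -1 0 0 0 0 0 1; -1.5 0 0 0 0 0 1"

```text
time_s: 15.32
tcp_pos: [507.1, 56.1, 34.8]
orientation: [3.139, 0.118, -0.0]
ft_force: [1.8, -1.1, -2.9]
width: 0.153
grasp_force: 68.9
```

Emit:
jog_arm --increments "-0.4 0 0 0 0 0 1; -0.8 0 0 0 0 0 1; -1.2 0 0 0 0 0 1"

```text
time_s: 15.57
tcp_pos: [505.9, 56.0, 34.8]
orientation: [3.139, 0.118, -0.0]
ft_force: [2.2, -1.0, -2.6]
width: 0.149
grasp_force: 68.9
```

Emit:
jog_arm --increments "-0.4 0 0 0 0 0 1; -0.8 0 0 0 0 0 1; -1.2 0 0 0 0 0 1"

```text
time_s: 15.82
tcp_pos: [504.8, 56.0, 34.8]
orientation: [3.139, 0.118, 0.0]
ft_force: [1.4, -0.4, -2.3]
width: 0.154
grasp_force: 68.9
```

```bash
python3 - <<'E'
from h import *
b=robot.get_image("scene")
r=lambda i,x,y,w,h,k:cv2.resize(i[y:y+h,x:x+w],None,fx=k,fy=k,interpolation=cv2.INTER_CUBIC)
im=r(b,385,190,100,75,8);cv2.imwrite("pics/c6.png",im[:,:,::-1])
E
```

```text
(no output)
```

View pics/c6.png

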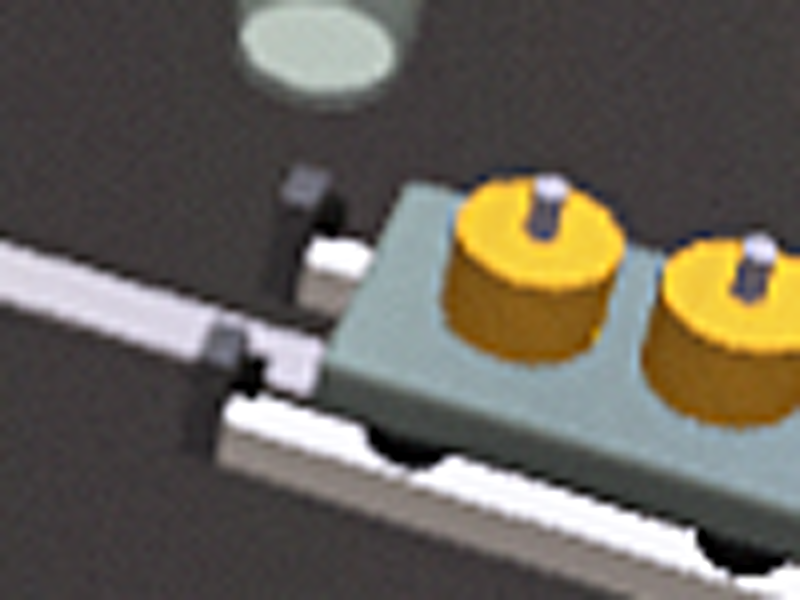

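The body's front edge at crop (330,370) is still about 60 crop pixels, near 10 mm, short of the black buffer pad at (262,375). I'll keep drawing slowly.

Emit:
jog_arm --increments "-0.5 0 0 0 0 0 1; -1 0 0 0 0 0 1; -1.5 0 0 0 0 0 1; -2 0 0 0 0 0 1; -2.5 0 0 0 0 0 1"

```text
time_s: 16.28
tcp_pos: [502.2, 55.8, 34.8]
orientation: [3.139, 0.118, -0.0]
ft_force: [1.3, -0.3, -2.7]
width: 0.149
grasp_force: 68.9
```

Emit:
jog_arm --increments "-0.4 0 0 0 0 0 1; -0.8 0 0 0 0 0 1; -1.2 0 0 0 0 0 1; -1.6 0 0 0 0 0 1"

```text
time_s: 16.62
tcp_pos: [500.6, 55.6, 34.8]
orientation: [3.139, 0.118, -0.0]
ft_force: [1.2, -0.5, -2.7]
width: 0.158
grasp_force: 68.9
```

Emit:
jog_arm --increments "-0.4 0 0 0 0 0 1; -0.8 0 0 0 0 0 1; -1.2 0 0 0 0 0 1"

```text
time_s: 16.87
tcp_pos: [499.4, 55.6, 34.8]
orientation: [-3.139, -0.118, -0.0]
ft_force: [1.4, 0.2, -2.8]
width: 0.15
grasp_force: 68.9
```

Emit:
jog_arm --increments "-0.4 0 0 0 0 0 1; -0.8 0 0 0 0 0 1; -1.2 0 0 0 0 0 1"

```text
time_s: 17.12
tcp_pos: [498.2, 55.5, 34.8]
orientation: [-3.139, -0.118, 0.0]
ft_force: [2.6, 0.1, -2.7]
width: 0.157
grasp_force: 68.9
```

Emit:
jog_arm --increments "-0.4 0 0 0 0 0 1; -0.8 0 0 0 0 0 1"

```text
time_s: 17.28
tcp_pos: [497.4, 55.4, 34.8]
orientation: [-3.139, -0.118, 0.0]
ft_force: [1.5, -1.1, -2.7]
width: 0.155
grasp_force: 68.9
```

Emit:
jog_arm --increments "-0.4 0 0 0 0 0 1; -0.8 0 0 0 0 0 1; -1.2 0 0 0 0 0 1"

```text
time_s: 17.53
tcp_pos: [496.2, 55.3, 34.8]
orientation: [3.139, 0.118, -0.0]
ft_force: [1.1, -1.1, -1.8]
width: 0.158
grasp_force: 68.9
```

Emit:
jog_arm --increments "-0.4 0 0 0 0 0 1; -0.8 0 0 0 0 0 1"

```text
time_s: 17.7
tcp_pos: [495.6, 55.3, 34.8]
orientation: [-3.139, -0.118, -0.001]
ft_force: [1.6, -1.6, -2.9]
width: 0.154
grasp_force: 68.8
```

Emit:
jog_arm --increments "-0.4 0 0 0 0 0 1; -0.8 0 0 0 0 0 1"

```text
time_s: 17.87
tcp_pos: [495.3, 55.4, 34.9]
orientation: [-3.139, -0.118, -0.002]
ft_force: [4.5, -1.5, -3.4]
width: 0.152
grasp_force: 68.5
```

Emit:
jog_arm --increments "-0.4 0 0 0 0 0 1; -0.8 0 0 0 0 0 1"

```text
time_s: 18.03
tcp_pos: [495.0, 55.5, 34.9]
orientation: [-3.139, -0.118, -0.004]
ft_force: [5.6, -1.4, -5.5]
width: 0.154
grasp_force: 68.4
```

The force rises to 5.6 N with the TCP lagging, after 91 mm of draw, so the buffers are reached. I'll unload, lower onto the bench, and release with a small opening.

Emit:
jog_arm --increments "0.4 0 0 0 0 0 1; 0.9 0 0 0 0 0 1; 0.9 0 0.8 0 0 0 1; 0.9 0 1.5 0 0 0 1; 0.9 0 1.5 0 0 0 1"

```text
time_s: 18.45
tcp_pos: [495.3, 55.5, 33.6]
orientation: [-3.139, -0.118, -0.002]
ft_force: [3.3, 0.1, -2.3]
width: 0.157
grasp_force: 69.2
```

Emit:
jog_arm --increments "0 0 0.4 0 0 0 1; 0 0 0.8 0 0 0 1; 0 0 0.8 0 0 0 1"

```text
time_s: 18.7
tcp_pos: [495.3, 55.5, 32.8]
orientation: [-3.139, -0.118, -0.002]
ft_force: [4.0, -0.2, 0.3]
width: 0.156
grasp_force: 69.2
```

Emit:
jog_arm --increments "0.4 0 0 0 0 0 1; 0.7 0 0 0 0 0 1; 0.7 0 0.4 0 0 0 1"

```text
time_s: 18.95
tcp_pos: [495.5, 55.3, 32.5]
orientation: [3.139, 0.119, -0.0]
ft_force: [0.4, 1.5, 6.8]
width: 0.154
grasp_force: 70.3
```

Emit:
jog_arm --increments "0 0 0 0 0 0 0.6; 0 0 0 0 0 0 0.5; 0 0 0 0 0 0 0.4; 0 0 0 0 0 0 0.35; 0 0 0 0 0 0 0.35"

```text
time_s: 19.37
tcp_pos: [494.8, 55.0, 31.8]
orientation: [3.139, 0.118, -0.003]
ft_force: [0.2, -0.0, 0.4]
width: 0.321
grasp_force: 0.0
```

Emit:
jog_arm --increments "0 0 -5 0 0 0 0.35; 0 0 -15 0 0 0 0.35; 0 0 -35 0 0 0 0.35; 0 0 -60 0 0 0 0.35; 0 0 -95 0 0 0 0.35"

```text
time_s: 19.78
tcp_pos: [493.6, 54.6, 126.4]
orientation: [3.138, 0.117, -0.009]
ft_force: [0.3, 0.9, 0.6]
width: 0.327
grasp_force: 0.0
```

Emit:
jog_arm --increments "-20 30 -30 0 0 0 0.35; -40 65 -50 0 0 0 0.35; -60 100 -60 0 0 0 0.35; -75 135 -60 0 0 0 0.35; -80 150 -60 0 0 0 0.35"

```text
time_s: 20.2
tcp_pos: [424.9, -102.6, 188.7]
orientation: [-3.139, -0.116, -0.003]
ft_force: [0.7, 0.3, -0.4]
width: 0.327
grasp_force: 0.0
```

```bash
python3 - <<'E'
from h import *
b=robot.get_image("scene");a=robot.get_image("top");cv2.imwrite("pics/top7.png",a[:,:,::-1])
r=lambda i,x,y,w,h,k:cv2.resize(i[y:y+h,x:x+w],None,fx=k,fy=k,interpolation=cv2.INTER_CUBIC)
im=np.hstack([r(b,310,160,133,150,3)[:450],r(a,200,120,100,150,3)[:450]])
cv2.imwrite("pics/c7.png",im[:,:,::-1])
E
```

```text
(no output)
```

View pics/c7.png

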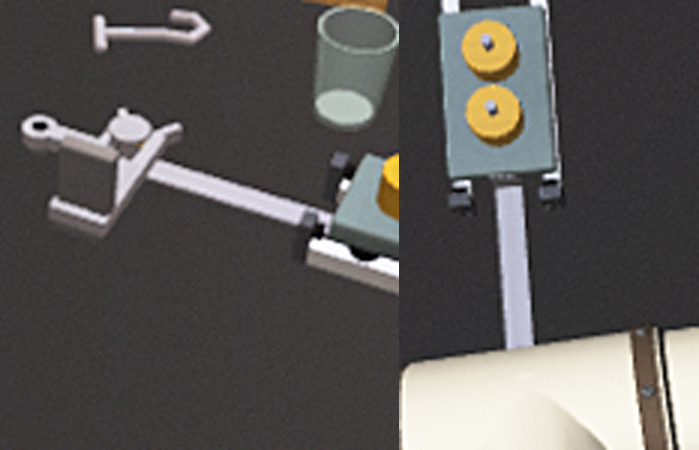

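The scene crop shows the released hook lying flat around the pin (head at (130,128)) with an amber bit of latch at (146,146). The trolley front is at the buffers. I'll move the arm clear and check the latch and travel from above.

Emit:
jog_arm --increments "0 35 0 0 0 0 0.35; 0 75 0 0 0 0 0.35; 0 115 0 0 0 0 0.35; 0 150 0 0 0 0 0.35; 0 170 0 0 0 0 0.35"

```text
time_s: 20.72
tcp_pos: [440.2, -272.2, 187.0]
orientation: [3.139, 0.116, -0.0]
ft_force: [0.2, 0.8, -0.4]
width: 0.325
grasp_force: 0.0
```

```bash
python3 - <<'E'
from h import *
b=robot.get_image("scene");a=robot.get_image("top")
r=lambda i,x,y,w,h,k:cv2.resize(i[y:y+h,x:x+w],None,fx=k,fy=k,interpolation=cv2.INTER_CUBIC)
im=np.hstack([r(b,312,185,66,64,6),r(a,215,210,66,64,6)])
cv2.imwrite("pics/c8.png",im[:,:,::-1])
p=onz("scene",(310+130.5/3-.5,160+128.5/3-.5),40);print(p, np.linalg.norm((p-[580.3,128,40])[:2]))
print(robot.state()["tcp_pos"])
E
```

```text
[492.90025359 122.41000509  40.        ] 87.57832903328257
[ 440.15282793 -271.82035296  186.59155259]
```

View pics/c8.png

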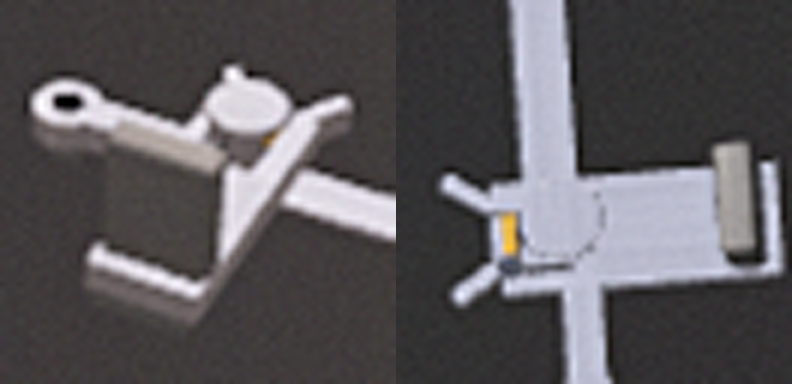

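The top view shows the amber latch straight across the mouth, at (510,235) in the right half, with the pin head (565,225) inside it. The hook is flat and the arm is clear. The pin moved about 88 mm by camera, and the stop was felt as a force rise. I'm handing in.

```bash
python3 -c "
from workcell import robot
print(robot.job_done())"
```

```text
the job is handed in; nothing more can be done
None
```

The job is handed in: the hook is coupled with its latch shut behind the pin, the trolley was drawn about 88 mm until a force rise showed the buffers, and the hook is released flat on the bench; the highest wrist-force reading along the push or pull was about 7 N (sampled at the end of each move), and no verdict came back.

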